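Put the empty jars away in one stack

ROBOT

A 6-joint arm with a two-finger parallel gripper is mounted at the origin on the work surface. World frame = base frame: x ahead of the robot, y to its left, z up, the work surface at z = 0. Lengths are in mm, angles in rad, forces in N, time in s.
With the tool pointing down it reaches from about 350 to 775 mm from the base axis. Payload 7.3 kg.
Tool frame: the origin (TCP) lies at the very end of the fingers, on their centre line; the grasp point (between the pads) lies bot.grip_point_offset behind it (bot.grip_point_offset is the distance from the TCP to the grasp point, in mm); z points along the fingers, y is the line along which they close (so a half turn about z gives the same grasp; the last joint's range is limited). The gripper opens to 92 mm and grips with 3 to 60 N. Pads are 19 mm wide; open, the fingers measure 130 mm over their backs; the gripper's body (75 mm by 190 mm) begins 47 mm behind the grasp point.
Start: joints at [-1.353, 0.342, 1.524, -0, 1.275, -0.146], TCP at [186.833, -490.651, 226.741] pointing down, gripper open.
Joint ranges: [-2.53, 2.53], [-0.77, 2.02], [0.04, 2.7], [-1, 4.14], [0.28, 2.66], [-3.11, 3.11]. Speed limits (rad/s): [2.57, 2.57, 3.14, 3.14, 3.14, 3.14].

INTERFACE

Orientations are given as [roll, pitch, yaw] about the fixed x, y, z axes, in that order (R = Rz(yaw) Ry(pitch) Rx(roll)).
In Python, from plant import bot gives the robot as it stands. The module is installed in compiled form; this text tells all that it offers.
- The arm moves only by the tool carry_out, never from a script. Its argument "plan" is a list of rows, each an object of numbers: "tx", "ty", "tz": the shift along the world's x, y, z in mm; "rx", "ry", "rz": the turn, a rotation vector about the world's x, y, z in rad. A call has 1 to 12 rows; each row shifts and turns the commanded pose from where the row before left it; what a row does not reach is not made up. A row lasts 1/10 s, in which the tool goes at most 50 mm and 8.59 degrees, less where a joint would pass 70% of its speed; a pose out of reach is approached as far as the arm can. A call with a gripper value outside its range is refused whole. "gripper" is the closure, from 0 (fully open) to 1 (shut), set as the call begins (left out, the last holds). The fingers move at their own pace and stop on an object; the grip force is fixed at half the most. Time passes only in rows, so rows that do not move let the fingers close. It gives the time, the measured TCP pose, the force, the opening and the grip force at its end, in the units of the state.
- bot.get_obs(): the state, without advancing time (a new reading comes with each control period).
- bot.capture(name): name is "scene" or "top" or "wrist"; returns the picture (384x512x3 uint8, red, green, blue); there is no depth.
- bot.camera_model(name): a dict with "camera_matrix" (3x3 intrinsics, pixels), "R" (3x3) and "t" (3): a world point X has camera coordinates R X + t. Camera axes: x right, y down, z forward; pixel columns grow to the right and rows downward; lengths in mm; the calibration is good to about 2 mm. A picture is of the moment at which its call begins: read the wrist's pose just before it. camera_model takes no time and is no camera call; for the wrist camera it gives the pose at the moment of the call.
- bot.close_job(): hands the job in; it is judged then, once.
The state is a dict: "time": time; "joint_positions": joint angles; "dq": joint speeds; "tau": joint torques, N m; "tool_pos": TCP position; "tcp_rot": TCP orientation; "contact_force": force on the tool from outside, world axes, zero at the start; "moment": the same for the moment, N m; "grip_width": finger opening in mm; "finger_force": force on a finger pad.
Only numpy, scipy, OpenCV 4.12 (cv2) and the standard library are available. Lean on these libraries where they do the work, as an engineer would, in place of code of your own. Each camera call takes 0.05 s, during which the arm holds its last target. There are 200 camera calls.

TASK

Put the two empty preserve jars away as one stack on the round cork mat, working in this order: stand the wide green jar in the middle of the mat, fit the red lid fully home on it, stand the small amber jar in the middle of the red lid, and fit the yellow lid fully home on that. Set each thing down upright and let go of it before you fetch the next, drop nothing, and leave the blue lid, the full white-capped jar and the blue carton where they are.

Things in the scene. Friction and masses are not known exactly. Their poses are not given: they have to be found in the camera images.
- mat_top (a point): centre of the upper face of the round cork mat, 110 mm across and 8 mm thick, fixed to the bench (its upper face is 8 mm above the bench). z points up.
- wide_jar_centre (a point): centre, half-way up, of the wide empty open jar of green glass, loose, standing upright, 62 mm high. Its body is 62 mm across up to 46 mm above its foot, then it narrows to a neck 54 mm across outside and 48 mm inside. Origin 31 mm above its foot, z along its axis, up through the mouth. About 0.2 kg.
- small_jar_centre (a point): centre, half-way up, of the small empty open jar of amber (brown) glass, loose, standing upright, 50 mm high. Its body is 52 mm across up to 36 mm above its foot, then it narrows to a neck 46 mm across outside and 40 mm inside. Origin 25 mm above its foot, z along its axis, up through the mouth. About 0.13 kg.
- red_lid_centre (a point): centre of the disc of the loose red jar lid: a flat-topped disc 64 mm across, 14 mm thick, over a black tapered stopper 6 mm deep (40 mm across at the disc, 28 at its foot). It starts right way up on the stopper's foot, this point 13 mm above the bench. z up. Fits the wide jar: stopper in its mouth, disc on its rim, this point 7 mm above the rim (38 mm above the wide jar's centre). About 45 g.
- yellow_lid_centre (a point): centre of the disc of the loose yellow jar lid: a flat-topped disc 54 mm across, 14 mm thick, over a black tapered stopper 6 mm deep (34 mm across at the disc, 22 at its foot). It starts right way up on the stopper's foot, this point 13 mm above the bench. z up. Fits the small jar: stopper in its mouth, disc on its rim, this point 7 mm above the rim (32 mm above the small jar's centre). About 35 g.
- blue_lid_centre (a point): centre of the disc of the loose blue jar lid: a flat-topped disc 58 mm across, 14 mm thick, over a black tapered stopper 6 mm deep (36 mm across at the disc, 24 at its foot). It starts right way up on the stopper's foot, this point 13 mm above the bench. z up. A spare that belongs to neither jar: leave it alone.
- full_jar_centre (a point): centre, half-way up, of a full closed jar with a white cap and a paper label, 66 mm across and 85 mm high, loose, upright; a bystander to leave alone.
- carton_centre (a point): centre, half-way up, of a small blue carton with a pale band, 70 (its x) x 45 (its y) x 34 mm high, loose, flat on the bench; a bystander to leave alone.
Not all that is in view belongs to the job. Of the things shaped like the part that bears small_jar_centre, the amber glass one is meant. Of the things shaped like the part that bears wide_jar_centre, the green glass one is meant.

How it is judged (in metres and radians):
On the way, in this order (a step that is already met when the one before it is completed fails the run):
1. the wide green jar stands upright in the middle of the cork mat, released (z of wide_jar_centre in the frame of mat_top between 0.026 and 0.036 m and horizontal distance between wide_jar_centre and mat_top below 0.015 m and contact force between the fingers and wide_jar below 0.1 N and linear speed of wide_jar below 0.03 m/s and angle between wide_jar_centre's own z axis and vertical below 0.08 rad), for 0.2 s.
2. the red lid is fully home on the wide jar, released, the jar still on the mat (all of step 1 and z of red_lid_centre in the frame of wide_jar_centre between 0.034 and 0.042 m and horizontal distance between red_lid_centre and wide_jar_centre below 0.007 m and contact force between the fingers and red_lid below 0.1 N and linear speed of red_lid below 0.03 m/s and angle between red_lid_centre's own z axis and vertical below 0.08 rad), for 0.2 s.
3. the small amber jar stands upright in the middle of the red lid, released (all of step 2 and z of small_jar_centre in the frame of red_lid_centre between 0.027 and 0.037 m and horizontal distance between small_jar_centre and red_lid_centre below 0.012 m and contact force between the fingers and small_jar below 0.1 N and linear speed of small_jar below 0.03 m/s and angle between small_jar_centre's own z axis and vertical below 0.08 rad), for 0.2 s.
4. the yellow lid is fully home on the small jar, released (all of step 3 and z of yellow_lid_centre in the frame of small_jar_centre between 0.028 and 0.036 m and horizontal distance between yellow_lid_centre and small_jar_centre below 0.007 m and contact force between the fingers and yellow_lid below 0.1 N and linear speed of yellow_lid below 0.03 m/s and angle between yellow_lid_centre's own z axis and vertical below 0.08 rad), for 0.2 s.
At the end, for the whole second after the job is handed in: Wide jar on the mat within 15 mm of its middle, red lid home on it (7 mm off axis, 4 mm in height), small jar on the red lid within 12 mm of its middle, yellow lid home on that (7 mm, 4 mm); all upright within 0.08 rad, released and at rest (all of step 4); the robot touches nothing.
It fails at once if the blue lid is moved more than 20 mm (distance of blue_lid_centre from where it was at the start of the episode above 0.02 m).
It fails at once if the full jar is moved more than 20 mm (distance of full_jar_centre from where it was at the start of the episode above 0.02 m).
It fails at once if the carton is moved more than 20 mm (distance of carton_centre from where it was at the start of the episode above 0.02 m).
It fails at once if a jar or lid of the stack is dropped (falls free faster than 0.7 m/s, about 25 mm) ((linear speed of wide_jar above 0.7 m/s and contact force between the fingers and wide_jar below 0.01 N) or (linear speed of red_lid above 0.7 m/s and contact force between the fingers and red_lid below 0.01 N) or (linear speed of small_jar above 0.7 m/s and contact force between the fingers and small_jar below 0.01 N) or (linear speed of yellow_lid above 0.7 m/s and contact force between the fingers and yellow_lid below 0.01 N)).
It also fails if it takes over 115 s, if anything falls off the work surface, if the arm or the gripper's body presses on something with over 40 N, if the wrist force passes 120 N, or if a joint passes its speed limit or range.

## Working session

There is one attempt and no reset: what is moved stays moved. The work goes in short steps, Python scripts to look and compute and a tool call to move; the robot and the scene stay as the last step left them, time stands still between calls to the robot, and variables do not carry over. Pictures are saved under pics/ and viewed, at most 14 in all, crops included, and the job is handed in when it is done.

Besides the shell and the picture viewer there is one more tool, called by a JSON object that holds its "api" and its "payload", one argument or row to a line. carry_out: Moves the arm, as the interface text tells. Its arguments: {"type":"object","properties":{"plan":{"type":"array"},"gripper":{"type":"number"}},"required":["plan"]}

```bash
mkdir -p pics
python3 - <<'E'
from plant import bot
import cv2
o=bot.get_obs(); print({k:o[k] for k in('time','tool_pos','tcp_rot','grip_width')},bot.grip_point_offset)
for n in('top','scene'):
    im=bot.capture(n); cv2.imwrite(f'pics/{n}0.png',im[:,:,::-1]); m=bot.camera_model(n); print(n,m['camera_matrix'],m['R'],m['t'])
E
```

```text
{'time': 0.0, 'tool_pos': array([ 186.73284779, -490.22270475,  226.06189682]), 'tcp_rot': array([-3.14006079e+00, -2.12394305e-04,  3.63776170e-01]), 'grip_width': 91.70803671946743} 18.8
top [[371.91195356   0.         256.14188071]
 [  0.         371.91195356 184.07535871]
 [  0.           0.           1.        ]] [[ 0.02334668 -0.9996088  -0.01540083]
 [-0.99159987 -0.02119379 -0.12759513]
 [ 0.12721881  0.01825038 -0.99170676]] [-49.36605611 504.50650421 956.42534071]
scene [[499.62218537   0.         249.67279002]
 [  0.         499.62218537 192.34614675]
 [  0.           0.           1.        ]] [[-0.8205769   0.57152584 -0.00342982]
 [ 0.39106133  0.55707565 -0.73262389]
 [-0.41680281 -0.60251551 -0.68062506]] [ 447.34740586 -136.39800043 1296.80976647]
```

View pics/top0.png

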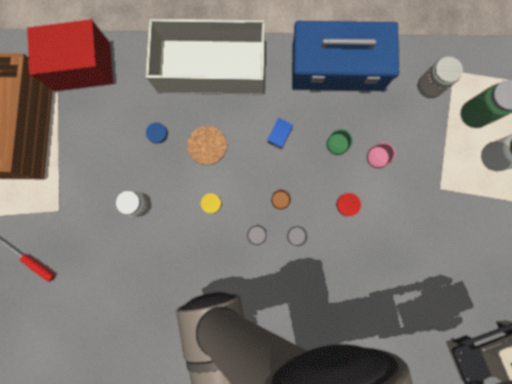

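View pics/scene0.png

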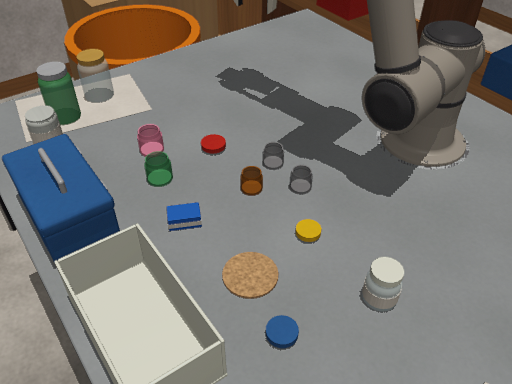

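Top view candidates:
- **Wide jar:** green jar (339,142). Could be confused with the pink jar (380,155) or the tall green bottle (486,105).
- **Small jar:** amber jar (281,199). Could be confused with the clear jars (257,235) and (297,236).
- **Lids and mat:** red lid (348,204), yellow lid (211,203), blue lid to leave alone (157,132), mat (207,145).

By the description I choose the green one at (339,142) and the amber one at (281,199), and I'll check them in one crop.

```bash
cat > h.py <<'E'
import numpy as np, cv2
from plant import bot
# hue lo, hi, min sat, min val
COL={'green':(50,85,80,30),'amber':(6,16,120,40),'red':(175,4,150,80),'yellow':(20,32,150,80),'mat':(8,20,70,120),'blue':(100,125,120,50)}
def mask(im,c):
    lo,hi,s,v=COL[c]; h=cv2.cvtColor(im,cv2.COLOR_RGB2HSV)
    if lo<hi: m=cv2.inRange(h,(lo,s,v),(hi,255,255))
    else: m=cv2.inRange(h,(lo,s,v),(180,255,255))|cv2.inRange(h,(0,s,v),(hi,255,255))
    return m
def blobs(im,c,amin=60):
    n,l,st,ce=cv2.connectedComponentsWithStats(mask(im,c))
    return [(ce[i],st[i],l==i) for i in np.argsort(-st[1:,4])+1 if st[i,4]>=amin] if n>1 else []
def ray(px,m,z):
    d=m['R'].T@np.linalg.solve(m['camera_matrix'],[px[0],px[1],1]); c=-m['R'].T@m['t']
    return (c+d*(z-c[2])/d[2])[:2]
def proj(X,m):
    p=m['camera_matrix']@(m['R']@np.array(X,float)+m['t']); return p[:2]/p[2]
E
python3 - <<'E'
from h import *
im=cv2.imread('pics/top0.png')[:,:,::-1].copy(); m=bot.camera_model('top')
Z={'green':31,'amber':25,'red':13,'yellow':13,'mat':8,'blue':13}
for c in COL:
    for ce,st,_ in blobs(im,c):
        if 130<ce[0]<400 and 110<ce[1]<250: print(c,ce.round(1),st,ray(ce,m,Z[c]).round(1))
for p in((257,235),(297,236),(380,155)): print(p,ray(p,m,25))
print('full',ray((128,203),m,85))
a=np.vstack([cv2.resize(im[110:250,110:410],None,fx=2.5,fy=2.5,interpolation=2),
 cv2.resize(cv2.imread('pics/scene0.png')[110:210,110:410,::-1],None,fx=2.5,fy=2.5,interpolation=2)]); cv2.imwrite('pics/crop0.png',a[:,:,::-1])
E
```

```text
green [338.9 141.9] [328 131  23  23 419] [ 624.7 -258.1]
amber [206.6 145. ] [ 189  128   37   36 1021] [610.7  99.2]
amber [280.4 199.1] [272 191  18  18 244] [ 467.4 -103.5]
red [348.4 204.1] [337 193  24  23 407] [ 459.  -286.3]
yellow [210.7 203. ] [202 194  19  19 279] [453.9  83.6]
mat [206.4 144.9] [ 187  126   40   39 1218] [615.  102.4]
mat [280.1 199.7] [272 192  17  17 239] [ 467.4 -103.5]
blue [279.6 132.4] [268 119  24  28 402] [652.9 -99. ]
blue [156.2 132.4] [147 123  20  20 298] [646.2 242.5]
(257, 235) [371.42838034 -43.35319038]
(297, 236) [ 371.29329542 -148.38127519]
(380, 155) [ 592.31396634 -369.18043897]
full [443.91016923 281.51861544]
```

View pics/crop0.png

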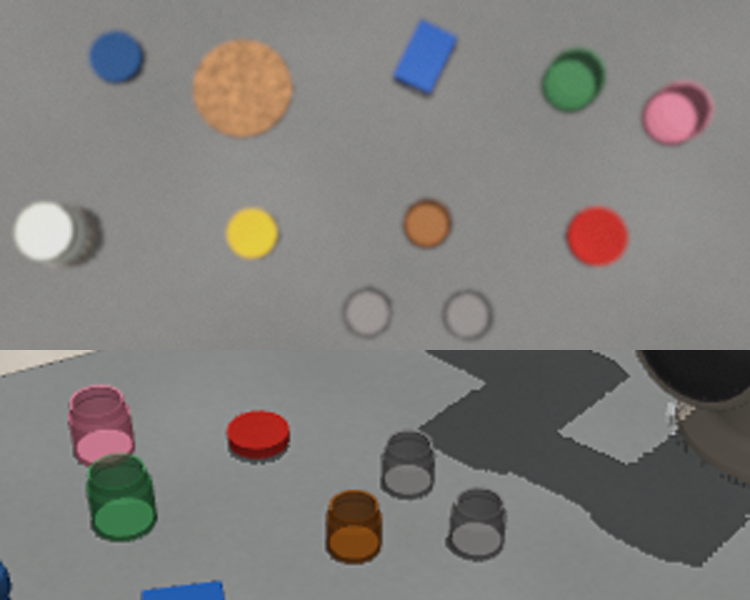

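The crop confirms the choice: the open green jar is at crop (572,80) and the amber jar at (428,223), each standing clear of its neighbours. Next I go above the green jar.

{"api": "carry_out", "payload": {
  "plan": [
    {"tx":36,"ty":19},
    {"tx":36,"ty":19},
    {"tx":36,"ty":19},
    {"tx":36,"ty":19},
    {"tx":36,"ty":19},
    {"tx":36,"ty":19},
    {"tx":36,"ty":19},
    {"tx":36,"ty":19},
    {"tx":36,"ty":19},
    {"tx":36,"ty":19},
    {"tx":36,"ty":19},
    {"tx":36,"ty":19}
  ],
  "gripper": 0
}}

```text
invalid input at $.plan[0]: expected keys tx, ty, tz, rx, ry, rz
```

```bash
cat >> h.py <<'E'
def look(tag=None,cols=(),z=0):
    o=bot.get_obs(); m=bot.camera_model('wrist'); im=bot.capture('wrist')
    print('tcp',o['tool_pos'].round(1),o['tcp_rot'].round(4),'t',round(o['time'],2),'w',round(o['grip_width'],1))
    if tag: cv2.imwrite(f'pics/{tag}.png',im[:,:,::-1])
    for c in cols:
        for ce,st,_ in blobs(im,c,200)[:2]: print(c,ce.round(1),st,ray(ce,m,z).round(1))
    return im,m,o
E
python3 - <<'E'
from h import *
im,m,o=look('w1',['green'],10); print(-m['R'].T@m['t'],m['R'].round(3),m['camera_matrix'][0])
E
```

```text
tcp [ 186.7 -490.3  226.1] [-3.1403e+00 -2.0000e-04  3.6380e-01] t 0.1 w 92.1
[ 265.55084947 -460.19136073  385.34778296] [[ 0.356 -0.934 -0.001]
 [-0.888 -0.339  0.311]
 [-0.291 -0.11  -0.95 ]] [296.47043622   0.         252.92455759]
```

View pics/w1.png

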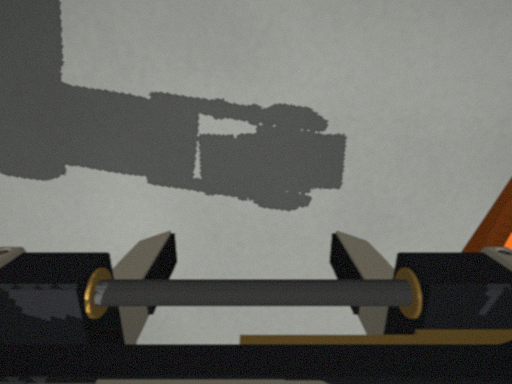

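The wrist view shows only the open fingers (tips near (170,240) and (335,240)) and bench, because the plan was refused: every key is needed in each row. Objects are seen best ahead of the fingers, so I stop about 60 mm short.

{"api": "carry_out", "payload": {
  "plan": [
    {"tx":32,"ty":18,"tz":0,"rx":0,"ry":0,"rz":0},
    {"tx":32,"ty":18,"tz":0,"rx":0,"ry":0,"rz":0},
    {"tx":32,"ty":18,"tz":0,"rx":0,"ry":0,"rz":0},
    {"tx":32,"ty":18,"tz":0,"rx":0,"ry":0,"rz":0},
    {"tx":32,"ty":18,"tz":0,"rx":0,"ry":0,"rz":0},
    {"tx":32,"ty":18,"tz":0,"rx":0,"ry":0,"rz":0},
    {"tx":32,"ty":18,"tz":0,"rx":0,"ry":0,"rz":0},
    {"tx":32,"ty":18,"tz":0,"rx":0,"ry":0,"rz":0},
    {"tx":32,"ty":18,"tz":0,"rx":0,"ry":0,"rz":0},
    {"tx":32,"ty":18,"tz":0,"rx":0,"ry":0,"rz":0},
    {"tx":32,"ty":18,"tz":0,"rx":0,"ry":0,"rz":0},
    {"tx":32,"ty":18,"tz":0,"rx":0,"ry":0,"rz":0}
  ],
  "gripper": 0
}}

```text
time: 1.35
tool_pos: [571.9, -273.6, 226.4]
tcp_rot: [-3.141, 0.0, 0.364]
contact_force: [0.2, -0.4, -0.6]
grip_width: 92.4
finger_force: 0.0
```

Run:
```python
from h import *
im,m,o=look('w2',['green'],31)
print(proj([624.7,-258.1,0],m),proj([624.7,-258.1,62],m))
```

```text
tcp [ 571.9 -273.6  226.4] [-3.1412e+00  5.0000e-04  3.6390e-01] t 1.35 w 92.4
green [258.2 123.9] [ 232   96   54   56 2359] [ 625.3 -259.4]
[256.6320573  121.87464475] [257.29095178 126.45301334]
```

View pics/w2.png

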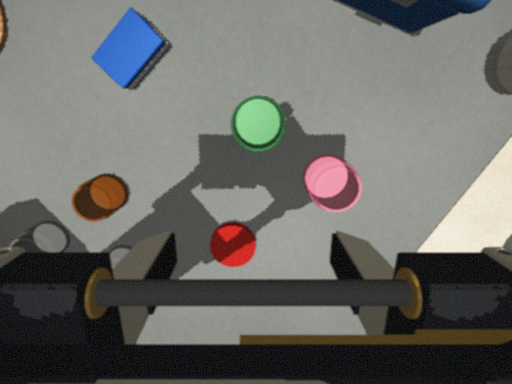

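The wrist view shows the green jar at (258,124), pink at (332,183), the red lid at (234,246), and the amber jar at (100,197). The position from this view, (625,-259), agrees with the top view, so I descend around the green jar.

{"api": "carry_out", "payload": {
  "plan": [
    {"tx":27,"ty":7,"tz":0,"rx":0,"ry":0,"rz":0},
    {"tx":26,"ty":7,"tz":0,"rx":0,"ry":0,"rz":0},
    {"tx":0,"ty":0,"tz":-40,"rx":0,"ry":0,"rz":0},
    {"tx":0,"ty":0,"tz":-40,"rx":0,"ry":0,"rz":0},
    {"tx":0,"ty":0,"tz":-40,"rx":0,"ry":0,"rz":0},
    {"tx":0,"ty":0,"tz":-34,"rx":0,"ry":0,"rz":0},
    {"tx":0,"ty":0,"tz":-30,"rx":0,"ry":0,"rz":0},
    {"tx":0,"ty":0,"tz":-20,"rx":0,"ry":0,"rz":0},
    {"tx":0,"ty":0,"tz":-10,"rx":0,"ry":0,"rz":0},
    {"tx":0,"ty":0,"tz":0,"rx":0,"ry":0,"rz":0}
  ],
  "gripper": 0
}}

```text
time: 2.4
tool_pos: [622.9, -260.3, 11.1]
tcp_rot: [-3.139, 0.002, 0.364]
contact_force: [0.1, -0.3, -0.7]
grip_width: 92.1
finger_force: 0.0
```

{"api": "carry_out", "payload": {
  "plan": [
    {"tx":0,"ty":0,"tz":0,"rx":0,"ry":0,"rz":0},
    {"tx":0,"ty":0,"tz":0,"rx":0,"ry":0,"rz":0},
    {"tx":0,"ty":0,"tz":0,"rx":0,"ry":0,"rz":0},
    {"tx":0,"ty":0,"tz":0,"rx":0,"ry":0,"rz":0},
    {"tx":0,"ty":0,"tz":0,"rx":0,"ry":0,"rz":0},
    {"tx":0,"ty":0,"tz":0,"rx":0,"ry":0,"rz":0},
    {"tx":0,"ty":0,"tz":0,"rx":0,"ry":0,"rz":0},
    {"tx":0,"ty":0,"tz":0,"rx":0,"ry":0,"rz":0},
    {"tx":0,"ty":0,"tz":0,"rx":0,"ry":0,"rz":0},
    {"tx":0,"ty":0,"tz":0,"rx":0,"ry":0,"rz":0}
  ],
  "gripper": 1
}}

```text
time: 3.4
tool_pos: [624.1, -260.7, 13.6]
tcp_rot: [3.141, -0.001, 0.364]
contact_force: [-1.2, 1.1, 5.4]
grip_width: 61.6
finger_force: 30.0
```

The grip holds at 61.6 mm. I lift and carry it to just short of the mat.

{"api": "carry_out", "payload": {
  "plan": [
    {"tx":0,"ty":0,"tz":15,"rx":0,"ry":0,"rz":0},
    {"tx":0,"ty":0,"tz":35,"rx":0,"ry":0,"rz":0},
    {"tx":0,"ty":0,"tz":50,"rx":0,"ry":0,"rz":0},
    {"tx":-6,"ty":20,"tz":0,"rx":0,"ry":0,"rz":0},
    {"tx":-8,"ty":40,"tz":0,"rx":0,"ry":0,"rz":0},
    {"tx":-8,"ty":45,"tz":0,"rx":0,"ry":0,"rz":0},
    {"tx":-8,"ty":45,"tz":0,"rx":0,"ry":0,"rz":0},
    {"tx":-8,"ty":45,"tz":0,"rx":0,"ry":0,"rz":0},
    {"tx":-8,"ty":45,"tz":0,"rx":0,"ry":0,"rz":0},
    {"tx":-8,"ty":45,"tz":0,"rx":0,"ry":0,"rz":0},
    {"tx":-6,"ty":35,"tz":0,"rx":0,"ry":0,"rz":0},
    {"tx":-5,"ty":20,"tz":0,"rx":0,"ry":0,"rz":0}
  ],
  "gripper": 1
}}

```text
time: 4.6
tool_pos: [558.1, 82.2, 113.4]
tcp_rot: [-3.141, -0.0, 0.366]
contact_force: [1.0, -0.4, -1.8]
grip_width: 61.8
finger_force: 30.0
```

Run:
```python
from h import *
im,m,o=look('w3',['mat','green'],8)
t=bot.capture('top'); mt=bot.camera_model('top')
```

```text
tcp [558.1  82.2 113.4] [-3.1414e+00 -4.0000e-04  3.6620e-01] t 4.6 w 61.8
mat [255.2 108.1] [ 192   58  127  114 9345] [629.4 107.8]
mat [250.2 158.9] [227 140  47  37 473] [586.7  96.1]
green [253.2 240.2] [ 189  188  129   92 8926] [511.7  64.4]
green [252.5 318.7] [ 195  305  116   30 2724] [423.   31.1]
```

View pics/w3.png

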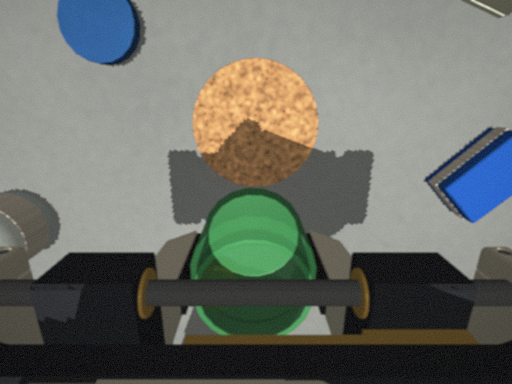

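The mat is a circle centred at about (255,122), 127 px wide, and the held jar's foot disc is centred at about (254,232).

Run:
```python
from h import *
m=bot.camera_model('wrist'); print(ray((255.5,122),m,8), ray((255.5,58),m,8),ray((255.5,186),m,8),ray((254,232),m,104), bot.get_obs()['tool_pos'])
```

```text
[618.52114233 103.3120122 ] [665.94244251 121.73567515] [564.45830694  82.3080445 ] [562.43150488  83.32771988] [558.00647691  82.0434399  113.34162549]
```

{"api": "carry_out", "payload": {
  "plan": [
    {"tx":20,"ty":7,"tz":0,"rx":0,"ry":0,"rz":0},
    {"tx":24,"ty":8,"tz":0,"rx":0,"ry":0,"rz":0},
    {"tx":11,"ty":4,"tz":0,"rx":0,"ry":0,"rz":0},
    {"tx":0,"ty":0,"tz":-20,"rx":0,"ry":0,"rz":0},
    {"tx":0,"ty":0,"tz":-30,"rx":0,"ry":0,"rz":0},
    {"tx":0,"ty":0,"tz":-20,"rx":0,"ry":0,"rz":0},
    {"tx":0,"ty":0,"tz":-10,"rx":0,"ry":0,"rz":0},
    {"tx":0,"ty":0,"tz":-6,"rx":0,"ry":0,"rz":0},
    {"tx":0,"ty":0,"tz":-3,"rx":0,"ry":0,"rz":0},
    {"tx":0,"ty":0,"tz":-2,"rx":0,"ry":0,"rz":0},
    {"tx":0,"ty":0,"tz":0,"rx":0,"ry":0,"rz":0},
    {"tx":0,"ty":0,"tz":0,"rx":0,"ry":0,"rz":0}
  ],
  "gripper": 1
}}

```text
time: 5.9
tool_pos: [614.3, 98.4, 22.5]
tcp_rot: [3.141, -0.001, 0.364]
contact_force: [0.3, -1.2, -1.3]
grip_width: 61.6
finger_force: 30.0
```

{"api": "carry_out", "payload": {
  "plan": [
    {"tx":0,"ty":1,"tz":-1,"rx":0,"ry":0,"rz":0},
    {"tx":0,"ty":1,"tz":0,"rx":0,"ry":0,"rz":0}
  ],
  "gripper": 1
}}

```text
time: 6.1
tool_pos: [614.4, 100.0, 21.6]
tcp_rot: [3.14, -0.001, 0.364]
contact_force: [0.2, -3.0, 2.8]
grip_width: 61.7
finger_force: 30.0
```

{"api": "carry_out", "payload": {
  "plan": [
    {"tx":0,"ty":0,"tz":0,"rx":0,"ry":0,"rz":0},
    {"tx":0,"ty":0,"tz":0,"rx":0,"ry":0,"rz":0},
    {"tx":0,"ty":0,"tz":0,"rx":0,"ry":0,"rz":0},
    {"tx":0,"ty":0,"tz":0,"rx":0,"ry":0,"rz":0},
    {"tx":0,"ty":0,"tz":0,"rx":0,"ry":0,"rz":0},
    {"tx":0,"ty":0,"tz":0,"rx":0,"ry":0,"rz":0},
    {"tx":0,"ty":0,"tz":0,"rx":0,"ry":0,"rz":0},
    {"tx":0,"ty":0,"tz":0,"rx":0,"ry":0,"rz":0}
  ],
  "gripper": 0
}}

```text
time: 6.9
tool_pos: [613.8, 100.4, 20.7]
tcp_rot: [3.142, 0.0, 0.364]
contact_force: [-0.4, -0.6, -0.3]
grip_width: 91.8
finger_force: 0.0
```

{"api": "carry_out", "payload": {
  "plan": [
    {"tx":0,"ty":0,"tz":20,"rx":0,"ry":0,"rz":0},
    {"tx":0,"ty":0,"tz":40,"rx":0,"ry":0,"rz":0},
    {"tx":0,"ty":0,"tz":40,"rx":0,"ry":0,"rz":0},
    {"tx":-30,"ty":-11,"tz":20,"rx":0,"ry":0,"rz":0},
    {"tx":-26,"ty":-10,"tz":0,"rx":0,"ry":0,"rz":0},
    {"tx":0,"ty":0,"tz":0,"rx":0,"ry":0,"rz":0},
    {"tx":0,"ty":0,"tz":0,"rx":0,"ry":0,"rz":0}
  ],
  "gripper": 0
}}

```text
time: 7.6
tool_pos: [558.0, 79.3, 141.2]
tcp_rot: [3.141, -0.001, 0.363]
contact_force: [0.4, -0.0, 1.1]
grip_width: 91.9
finger_force: 0.0
```

Run:
```python
from h import *
im,m,o=look('w4',['green','mat'],39)
print(proj([614.5,100.5,70],m))
```

```text
tcp [558.   79.3 141.2] [ 3.1413e+00 -9.0000e-04  3.6330e-01] t 7.6 w 91.9
green [255.2 126.4] [ 218   87   73   76 3909] [615.4  99.3]
mat [249.3  98.4] [ 195   60  115   92 4418] [635.1 112.2]
[253.60519667 130.63181669]
```

View pics/w4.png

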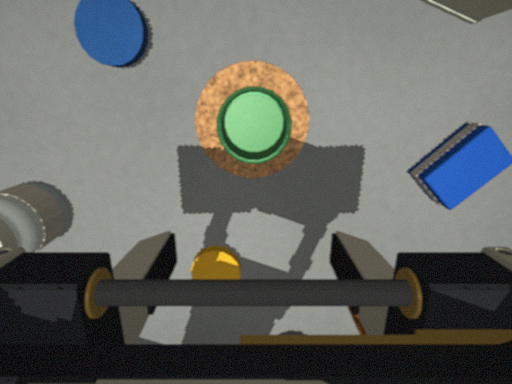

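The green jar stands upright on the mat: its foot at (255,124) and the mat circle around (253,120). Next is the red lid.

{"api": "carry_out", "payload": {
  "plan": [
    {"tx":-15,"ty":-38,"tz":0,"rx":0,"ry":0,"rz":0},
    {"tx":-15,"ty":-38,"tz":0,"rx":0,"ry":0,"rz":0},
    {"tx":-15,"ty":-38,"tz":0,"rx":0,"ry":0,"rz":0},
    {"tx":-15,"ty":-38,"tz":0,"rx":0,"ry":0,"rz":0},
    {"tx":-15,"ty":-38,"tz":0,"rx":0,"ry":0,"rz":0},
    {"tx":-15,"ty":-38,"tz":0,"rx":0,"ry":0,"rz":0},
    {"tx":-15,"ty":-38,"tz":0,"rx":0,"ry":0,"rz":0},
    {"tx":-15,"ty":-38,"tz":0,"rx":0,"ry":0,"rz":0},
    {"tx":-15,"ty":-38,"tz":0,"rx":0,"ry":0,"rz":0},
    {"tx":-20,"ty":-40,"tz":0,"rx":0,"ry":0,"rz":0},
    {"tx":0,"ty":0,"tz":0,"rx":0,"ry":0,"rz":0},
    {"tx":0,"ty":0,"tz":0,"rx":0,"ry":0,"rz":0}
  ],
  "gripper": 0
}}

```text
time: 8.85
tool_pos: [403.0, -303.6, 140.2]
tcp_rot: [-3.141, -0.0, 0.361]
contact_force: [-0.3, -0.0, 0.5]
grip_width: 91.7
finger_force: 0.0
```

Run:
```python
from h import *
im,m,o=look('w5',['red'],18)
```

```text
tcp [ 403.  -303.6  140.2] [-3.141e+00 -1.000e-04  3.614e-01] t 8.85 w 91.7
red [256.8 125.9] [ 223   92   68   69 3678] [ 459.6 -285.6]
```

{"api": "carry_out", "payload": {
  "plan": [
    {"tx":28,"ty":9,"tz":0,"rx":0,"ry":0,"rz":0},
    {"tx":28,"ty":9,"tz":0,"rx":0,"ry":0,"rz":0},
    {"tx":0,"ty":0,"tz":-40,"rx":0,"ry":0,"rz":0},
    {"tx":0,"ty":0,"tz":-40,"rx":0,"ry":0,"rz":0},
    {"tx":0,"ty":0,"tz":-30,"rx":0,"ry":0,"rz":0},
    {"tx":0,"ty":0,"tz":-15,"rx":0,"ry":0,"rz":0},
    {"tx":0,"ty":0,"tz":-10,"rx":0,"ry":0,"rz":0},
    {"tx":0,"ty":0,"tz":0,"rx":0,"ry":0,"rz":0},
    {"tx":0,"ty":0,"tz":0,"rx":0,"ry":0,"rz":0}
  ],
  "gripper": 0
}}

```text
time: 9.8
tool_pos: [459.7, -284.4, 6.4]
tcp_rot: [3.141, -0.001, 0.365]
contact_force: [0.8, 0.9, 0.5]
grip_width: 91.7
finger_force: 0.0
```

{"api": "carry_out", "payload": {
  "plan": [
    {"tx":0,"ty":0,"tz":0,"rx":0,"ry":0,"rz":0},
    {"tx":0,"ty":0,"tz":0,"rx":0,"ry":0,"rz":0},
    {"tx":0,"ty":0,"tz":0,"rx":0,"ry":0,"rz":0},
    {"tx":0,"ty":0,"tz":0,"rx":0,"ry":0,"rz":0},
    {"tx":0,"ty":0,"tz":0,"rx":0,"ry":0,"rz":0},
    {"tx":0,"ty":0,"tz":0,"rx":0,"ry":0,"rz":0},
    {"tx":0,"ty":0,"tz":0,"rx":0,"ry":0,"rz":0},
    {"tx":0,"ty":0,"tz":0,"rx":0,"ry":0,"rz":0},
    {"tx":0,"ty":0,"tz":0,"rx":0,"ry":0,"rz":0},
    {"tx":0,"ty":0,"tz":0,"rx":0,"ry":0,"rz":0}
  ],
  "gripper": 1
}}

```text
time: 10.8
tool_pos: [459.0, -284.9, 6.1]
tcp_rot: [3.141, -0.0, 0.364]
contact_force: [-1.8, -0.6, 4.6]
grip_width: 62.3
finger_force: 30.0
```

{"api": "carry_out", "payload": {
  "plan": [
    {"tx":0,"ty":0,"tz":15,"rx":0,"ry":0,"rz":0},
    {"tx":0,"ty":0,"tz":40,"rx":0,"ry":0,"rz":0},
    {"tx":0,"ty":0,"tz":45,"rx":0,"ry":0,"rz":0},
    {"tx":5,"ty":20,"tz":30,"rx":0,"ry":0,"rz":0},
    {"tx":12,"ty":40,"tz":0,"rx":0,"ry":0,"rz":0},
    {"tx":12,"ty":45,"tz":0,"rx":0,"ry":0,"rz":0},
    {"tx":12,"ty":45,"tz":0,"rx":0,"ry":0,"rz":0},
    {"tx":12,"ty":45,"tz":0,"rx":0,"ry":0,"rz":0},
    {"tx":12,"ty":45,"tz":0,"rx":0,"ry":0,"rz":0},
    {"tx":12,"ty":45,"tz":0,"rx":0,"ry":0,"rz":0},
    {"tx":12,"ty":45,"tz":0,"rx":0,"ry":0,"rz":0},
    {"tx":10,"ty":35,"tz":0,"rx":0,"ry":0,"rz":0}
  ],
  "gripper": 1
}}

```text
time: 12.0
tool_pos: [557.7, 83.1, 135.3]
tcp_rot: [-3.141, 0.001, 0.365]
contact_force: [0.0, 0.3, -0.3]
grip_width: 62.4
finger_force: 30.0
```

{"api": "carry_out", "payload": {
  "plan": [
    {"tx":0,"ty":0,"tz":0,"rx":0,"ry":0,"rz":0},
    {"tx":0,"ty":0,"tz":0,"rx":0,"ry":0,"rz":0}
  ],
  "gripper": 1
}}

```text
time: 12.2
tool_pos: [557.3, 80.9, 135.0]
tcp_rot: [-3.141, 0.002, 0.366]
contact_force: [-1.2, -1.4, -0.2]
grip_width: 62.6
finger_force: 30.0
```

Run:
```python
from h import *
im,m,o=look('w6',['green','red'],39); t=o['tool_pos']
c=blobs(im,'red',200)
if c: print(c[0][1], ray((c[0][1][0]+c[0][1][2]/2,c[0][0][1]),m,t[2]+14), proj([t[0],t[1],t[2]+14],m))
```

```text
tcp [557.3  80.9 135. ] [-3.1415e+00  1.5000e-03  3.6590e-01] t 12.2 w 62.6
green [259.8 129.5] [ 219   87   75   78 3191] [613.9  96.7]
red [252.9 243.2] [ 196  199  115   81 7590] [512.   63.9]
[ 196  199  115   81 7590] [565.69843543  84.09361754] [253.38101833 257.72403817]
```

View pics/w6.png

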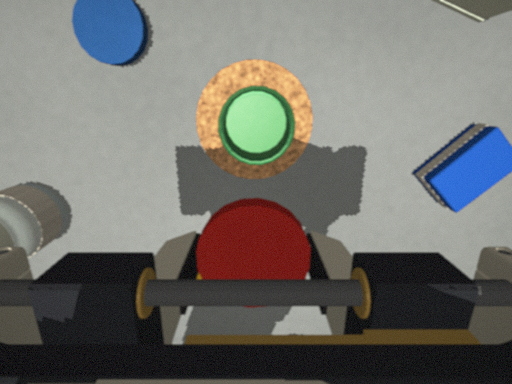

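The red lid is held level, spanning columns 196–311 and rows 198–306. The jar's foot disc is centred at about (256,122).

```bash
cat >> h.py <<'E'
def rel(px_held,rows_held,zh,col,im,m):
    """held-disc centre from its column centre and top/bottom rows; jar from bbox of colour blob"""
    h=(ray((px_held,rows_held[0]),m,zh)+ray((px_held,rows_held[1]),m,zh))/2
    return h
E
python3 - <<'E'
from h import *
im=cv2.imread('pics/w6.png')[:,:,::-1].copy(); m=bot.camera_model('wrist'); t=bot.get_obs()['tool_pos']
print('tcp',t.round(1),'lid',rel(253.5,(198,306),t[2]+14,0,im,m))
# bright floor of the jar: ellipse fit, and outer outline
h=cv2.cvtColor(im,cv2.COLOR_RGB2HSV); g=mask(im,'green'); g[180:]=0
print(np.percentile(h[...,2][g>0],[10,30,50,70]))
for n,mm in(('all',g),('floor',g&cv2.inRange(h[...,2],125,255))):
    mm=cv2.morphologyEx(mm,cv2.MORPH_OPEN,np.ones((3,3),np.uint8)); c=max(cv2.findContours(mm,0,2)[0],key=cv2.contourArea); e=cv2.fitEllipse(cv2.convexHull(c)); print(n,cv2.boundingRect(c),e)
    for z in(11,30,54,70): print(z,ray(e[0],m,z).round(1))
E
```

```text
tcp [557.3  80.  135.2] lid [558.6350828   80.44434936]
[ 73. 119. 166. 221.]
all (219, 87, 75, 78) ((256.1649169921875, 125.16220092773438), (75.13737487792969, 78.1768798828125), 0.7581931948661804)
11 [613.9  98.7]
30 [615.4  99.5]
54 [617.3 100.5]
70 [618.6 101.1]
floor (235, 91, 52, 62) ((256.7958679199219, 121.77970886230469), (58.51328659057617, 62.40901565551758), 16.891889572143555)
11 [617.   99.2]
30 [618.3 100. ]
54 [619.9 100.9]
70 [621.  101.6]
```

{"api": "carry_out", "payload": {
  "plan": [
    {"tx":22,"ty":7,"tz":0,"rx":0,"ry":0,"rz":0},
    {"tx":25,"ty":8,"tz":0,"rx":0,"ry":0,"rz":0},
    {"tx":11,"ty":4,"tz":0,"rx":0,"ry":0,"rz":0},
    {"tx":0,"ty":0,"tz":-25,"rx":0,"ry":0,"rz":0},
    {"tx":0,"ty":0,"tz":-20,"rx":0,"ry":0,"rz":0},
    {"tx":0,"ty":0,"tz":-10,"rx":0,"ry":0,"rz":0},
    {"tx":0,"ty":0,"tz":-5,"rx":0,"ry":0,"rz":0},
    {"tx":0,"ty":0,"tz":-3,"rx":0,"ry":0,"rz":0},
    {"tx":0,"ty":0,"tz":-2,"rx":0,"ry":0,"rz":0},
    {"tx":0,"ty":0,"tz":0,"rx":0,"ry":0,"rz":0},
    {"tx":0,"ty":0,"tz":0,"rx":0,"ry":0,"rz":0}
  ],
  "gripper": 1
}}

```text
time: 13.35
tool_pos: [616.2, 99.4, 71.4]
tcp_rot: [3.141, -0.001, 0.364]
contact_force: [0.0, -0.0, -0.1]
grip_width: 62.0
finger_force: 30.0
```

{"api": "carry_out", "payload": {
  "plan": [
    {"tx":0,"ty":0,"tz":-1,"rx":0,"ry":0,"rz":0},
    {"tx":0,"ty":0,"tz":0,"rx":0,"ry":0,"rz":0}
  ],
  "gripper": 1
}}

```text
time: 13.55
tool_pos: [616.1, 99.4, 70.2]
tcp_rot: [3.141, -0.001, 0.364]
contact_force: [0.2, -0.5, 0.7]
grip_width: 62.2
finger_force: 30.0
```

{"api": "carry_out", "payload": {
  "plan": [
    {"tx":0,"ty":0,"tz":-0.5,"rx":0,"ry":0,"rz":0},
    {"tx":0,"ty":0,"tz":0,"rx":0,"ry":0,"rz":0}
  ],
  "gripper": 1
}}

```text
time: 13.75
tool_pos: [616.2, 99.4, 70.1]
tcp_rot: [3.141, -0.001, 0.364]
contact_force: [-2.0, -0.2, 5.2]
grip_width: 62.5
finger_force: 30.0
```

{"api": "carry_out", "payload": {
  "plan": [
    {"tx":0,"ty":0,"tz":0,"rx":0,"ry":0,"rz":0},
    {"tx":0,"ty":0,"tz":0,"rx":0,"ry":0,"rz":0},
    {"tx":0,"ty":0,"tz":0,"rx":0,"ry":0,"rz":0},
    {"tx":0,"ty":0,"tz":0,"rx":0,"ry":0,"rz":0},
    {"tx":0,"ty":0,"tz":0,"rx":0,"ry":0,"rz":0},
    {"tx":0,"ty":0,"tz":0,"rx":0,"ry":0,"rz":0},
    {"tx":0,"ty":0,"tz":0,"rx":0,"ry":0,"rz":0},
    {"tx":0,"ty":0,"tz":0,"rx":0,"ry":0,"rz":0}
  ],
  "gripper": 0
}}

```text
time: 14.55
tool_pos: [615.8, 99.3, 69.2]
tcp_rot: [3.142, 0.0, 0.364]
contact_force: [0.0, -0.2, -0.1]
grip_width: 91.9
finger_force: 0.0
```

{"api": "carry_out", "payload": {
  "plan": [
    {"tx":0,"ty":0,"tz":20,"rx":0,"ry":0,"rz":0},
    {"tx":0,"ty":0,"tz":40,"rx":0,"ry":0,"rz":0},
    {"tx":0,"ty":0,"tz":30,"rx":0,"ry":0,"rz":0},
    {"tx":-30,"ty":-10,"tz":0,"rx":0,"ry":0,"rz":0},
    {"tx":-30,"ty":-10,"tz":0,"rx":0,"ry":0,"rz":0},
    {"tx":0,"ty":0,"tz":0,"rx":0,"ry":0,"rz":0},
    {"tx":0,"ty":0,"tz":0,"rx":0,"ry":0,"rz":0}
  ],
  "gripper": 0
}}

```text
time: 15.25
tool_pos: [556.0, 79.3, 159.8]
tcp_rot: [3.141, -0.001, 0.363]
contact_force: [0.8, -0.1, 0.9]
grip_width: 92.0
finger_force: 0.0
```

Run:
```python
from h import *
im,m,o=look('w7',['red'],84)
s=bot.capture('scene'); cv2.imwrite('pics/s7.png',cv2.resize(s[200:320,190:310,::-1],None,fx=3,fy=3))
b=np.vstack([im[:,:,::-1][20:200,100:420],cv2.resize(s[200:310,180:340,::-1],(320,220))]); cv2.imwrite('pics/c7.png',cv2.resize(b,None,fx=1.5,fy=1.5)[:600])
```

```text
tcp [556.   79.3 159.8] [ 3.1412e+00 -1.1000e-03  3.6340e-01] t 15.25 w 92.0
red [256.1 125.1] [ 216   84   81   83 5162] [616.7 100. ]
```

View pics/c7.png

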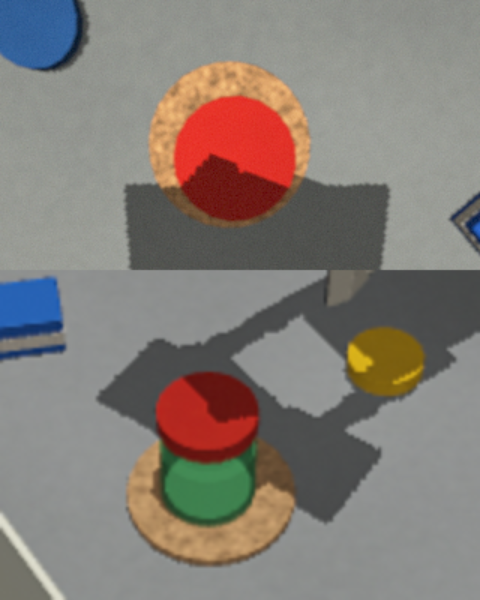

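The red lid sits flat and flush on the green jar (crop (235,158) and (207,415)). Next is the amber jar.

{"api": "carry_out", "payload": {
  "plan": [
    {"tx":-20,"ty":-29,"tz":0,"rx":0,"ry":0,"rz":0},
    {"tx":-20,"ty":-29,"tz":0,"rx":0,"ry":0,"rz":0},
    {"tx":-20,"ty":-29,"tz":0,"rx":0,"ry":0,"rz":0},
    {"tx":-20,"ty":-29,"tz":0,"rx":0,"ry":0,"rz":0},
    {"tx":-20,"ty":-29,"tz":0,"rx":0,"ry":0,"rz":0},
    {"tx":-20,"ty":-29,"tz":0,"rx":0,"ry":0,"rz":0},
    {"tx":-25,"ty":-30,"tz":0,"rx":0,"ry":0,"rz":0},
    {"tx":0,"ty":0,"tz":0,"rx":0,"ry":0,"rz":0},
    {"tx":0,"ty":0,"tz":0,"rx":0,"ry":0,"rz":0}
  ],
  "gripper": 0
}}

```text
time: 16.25
tool_pos: [411.6, -125.5, 159.4]
tcp_rot: [3.141, -0.001, 0.362]
contact_force: [0.6, -0.0, -0.1]
grip_width: 91.8
finger_force: 0.0
```

Run:
```python
from h import *
im,m,o=look('w8',['amber'],25)
```

```text
tcp [ 411.6 -125.5  159.4] [ 3.141e+00 -9.000e-04  3.617e-01] t 16.25 w 91.8
amber [252.8 124.5] [ 226   97   54   56 2355] [ 467.2 -104. ]
```

{"api": "carry_out", "payload": {
  "plan": [
    {"tx":28,"ty":11,"tz":0,"rx":0,"ry":0,"rz":0},
    {"tx":28,"ty":11,"tz":0,"rx":0,"ry":0,"rz":0},
    {"tx":0,"ty":0,"tz":-40,"rx":0,"ry":0,"rz":0},
    {"tx":0,"ty":0,"tz":-40,"rx":0,"ry":0,"rz":0},
    {"tx":0,"ty":0,"tz":-35,"rx":0,"ry":0,"rz":0},
    {"tx":0,"ty":0,"tz":-25,"rx":0,"ry":0,"rz":0},
    {"tx":0,"ty":0,"tz":-11,"rx":0,"ry":0,"rz":0},
    {"tx":0,"ty":0,"tz":0,"rx":0,"ry":0,"rz":0},
    {"tx":0,"ty":0,"tz":0,"rx":0,"ry":0,"rz":0}
  ],
  "gripper": 0
}}

```text
time: 17.2
tool_pos: [467.9, -102.5, 8.9]
tcp_rot: [3.141, -0.001, 0.365]
contact_force: [0.1, 0.6, 1.1]
grip_width: 91.9
finger_force: 0.0
```

{"api": "carry_out", "payload": {
  "plan": [
    {"tx":0,"ty":0,"tz":0,"rx":0,"ry":0,"rz":0},
    {"tx":0,"ty":0,"tz":0,"rx":0,"ry":0,"rz":0},
    {"tx":0,"ty":0,"tz":0,"rx":0,"ry":0,"rz":0},
    {"tx":0,"ty":0,"tz":0,"rx":0,"ry":0,"rz":0},
    {"tx":0,"ty":0,"tz":0,"rx":0,"ry":0,"rz":0},
    {"tx":0,"ty":0,"tz":0,"rx":0,"ry":0,"rz":0},
    {"tx":0,"ty":0,"tz":0,"rx":0,"ry":0,"rz":0},
    {"tx":0,"ty":0,"tz":0,"rx":0,"ry":0,"rz":0},
    {"tx":0,"ty":0,"tz":0,"rx":0,"ry":0,"rz":0},
    {"tx":0,"ty":0,"tz":0,"rx":0,"ry":0,"rz":0}
  ],
  "gripper": 1
}}

```text
time: 18.2
tool_pos: [467.0, -102.8, 8.4]
tcp_rot: [3.141, -0.0, 0.364]
contact_force: [-0.9, -1.4, 5.3]
grip_width: 52.0
finger_force: 30.0
```

{"api": "carry_out", "payload": {
  "plan": [
    {"tx":0,"ty":0,"tz":15,"rx":0,"ry":0,"rz":0},
    {"tx":0,"ty":0,"tz":40,"rx":0,"ry":0,"rz":0},
    {"tx":0,"ty":0,"tz":45,"rx":0,"ry":0,"rz":0},
    {"tx":0,"ty":0,"tz":40,"rx":0,"ry":0,"rz":0},
    {"tx":12,"ty":24,"tz":0,"rx":0,"ry":0,"rz":0},
    {"tx":16,"ty":32,"tz":0,"rx":0,"ry":0,"rz":0},
    {"tx":16,"ty":32,"tz":0,"rx":0,"ry":0,"rz":0},
    {"tx":16,"ty":32,"tz":0,"rx":0,"ry":0,"rz":0},
    {"tx":16,"ty":32,"tz":0,"rx":0,"ry":0,"rz":0},
    {"tx":14,"ty":32,"tz":0,"rx":0,"ry":0,"rz":0},
    {"tx":0,"ty":0,"tz":0,"rx":0,"ry":0,"rz":0},
    {"tx":0,"ty":0,"tz":0,"rx":0,"ry":0,"rz":0}
  ],
  "gripper": 1
}}

```text
time: 19.4
tool_pos: [556.1, 82.0, 147.2]
tcp_rot: [-3.141, 0.002, 0.366]
contact_force: [-0.2, -0.0, -1.4]
grip_width: 52.3
finger_force: 30.0
```

Run:
```python
from h import *
im,m,o=look('w9',['red','amber'],84)
```

```text
tcp [556.1  82.  147.2] [-3.141e+00  2.300e-03  3.657e-01] t 19.4 w 52.3
red [259.9 127.7] [ 218   84   85   88 5751] [616.7 100. ]
amber [252.9 245.6] [ 201  202  104   78 6192] [524.5  70.2]
amber [249.6 107.7] [ 201   61  110  113 2716] [627.2 112.1]
```

View pics/w9.png

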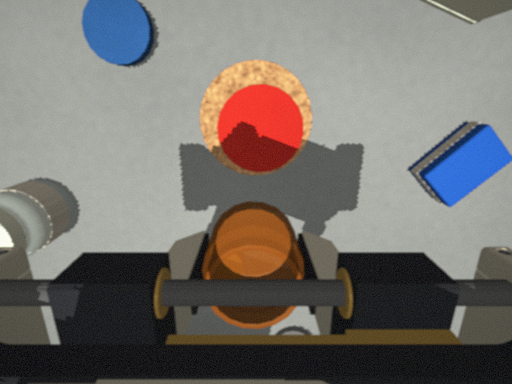

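The red lid is at (260,128), world (616.7,100.0), unchanged. The amber jar is held upright at (253,245).

{"api": "carry_out", "payload": {
  "plan": [
    {"tx":22,"ty":7,"tz":0,"rx":0,"ry":0,"rz":0},
    {"tx":25,"ty":8,"tz":0,"rx":0,"ry":0,"rz":0},
    {"tx":12.5,"ty":4,"tz":0,"rx":0,"ry":0,"rz":0},
    {"tx":0,"ty":0,"tz":-20,"rx":0,"ry":0,"rz":0},
    {"tx":0,"ty":0,"tz":-18,"rx":0,"ry":0,"rz":0},
    {"tx":0,"ty":0,"tz":-10,"rx":0,"ry":0,"rz":0},
    {"tx":0,"ty":0,"tz":-5,"rx":0,"ry":0,"rz":0},
    {"tx":0,"ty":0,"tz":-2,"rx":0,"ry":0,"rz":0},
    {"tx":0,"ty":0,"tz":0,"rx":0,"ry":0,"rz":0},
    {"tx":0,"ty":0,"tz":0,"rx":0,"ry":0,"rz":0}
  ],
  "gripper": 1
}}

```text
time: 20.45
tool_pos: [616.8, 100.3, 94.1]
tcp_rot: [3.141, -0.001, 0.364]
contact_force: [0.5, -0.4, -1.7]
grip_width: 52.1
finger_force: 30.0
```

{"api": "carry_out", "payload": {
  "plan": [
    {"tx":0,"ty":0,"tz":-0.5,"rx":0,"ry":0,"rz":0},
    {"tx":0,"ty":0,"tz":0,"rx":0,"ry":0,"rz":0}
  ],
  "gripper": 1
}}

```text
time: 20.65
tool_pos: [616.5, 100.4, 93.1]
tcp_rot: [3.141, -0.001, 0.364]
contact_force: [0.1, 0.8, -1.9]
grip_width: 52.2
finger_force: 30.0
```

{"api": "carry_out", "payload": {
  "plan": [
    {"tx":0,"ty":0,"tz":-0.7,"rx":0,"ry":0,"rz":0},
    {"tx":0,"ty":0,"tz":0,"rx":0,"ry":0,"rz":0}
  ],
  "gripper": 1
}}

```text
time: 20.85
tool_pos: [616.5, 100.4, 92.5]
tcp_rot: [3.141, -0.001, 0.364]
contact_force: [-0.5, 0.0, 0.9]
grip_width: 52.1
finger_force: 30.0
```

Contact is made, so I release and back off to the side towards the yellow lid's viewing point.

{"api": "carry_out", "payload": {
  "plan": [
    {"tx":0,"ty":0,"tz":0,"rx":0,"ry":0,"rz":0},
    {"tx":0,"ty":0,"tz":0,"rx":0,"ry":0,"rz":0},
    {"tx":0,"ty":0,"tz":0,"rx":0,"ry":0,"rz":0},
    {"tx":0,"ty":0,"tz":0,"rx":0,"ry":0,"rz":0},
    {"tx":0,"ty":0,"tz":0,"rx":0,"ry":0,"rz":0},
    {"tx":0,"ty":0,"tz":0,"rx":0,"ry":0,"rz":0},
    {"tx":0,"ty":0,"tz":0,"rx":0,"ry":0,"rz":0},
    {"tx":0,"ty":0,"tz":0,"rx":0,"ry":0,"rz":0}
  ],
  "gripper": 0
}}

```text
time: 21.65
tool_pos: [616.3, 100.4, 92.0]
tcp_rot: [3.142, 0.0, 0.364]
contact_force: [-0.2, 0.3, -0.3]
grip_width: 91.7
finger_force: 0.0
```

{"api": "carry_out", "payload": {
  "plan": [
    {"tx":0,"ty":0,"tz":20,"rx":0,"ry":0,"rz":0},
    {"tx":0,"ty":0,"tz":40,"rx":0,"ry":0,"rz":0},
    {"tx":0,"ty":0,"tz":40,"rx":0,"ry":0,"rz":0},
    {"tx":-30,"ty":-10,"tz":0,"rx":0,"ry":0,"rz":0},
    {"tx":-30,"ty":-10,"tz":0,"rx":0,"ry":0,"rz":0},
    {"tx":0,"ty":0,"tz":0,"rx":0,"ry":0,"rz":0},
    {"tx":0,"ty":0,"tz":0,"rx":0,"ry":0,"rz":0}
  ],
  "gripper": 0
}}

```text
time: 22.35
tool_pos: [556.5, 80.3, 192.6]
tcp_rot: [3.141, -0.001, 0.363]
contact_force: [0.2, 0.3, -0.3]
grip_width: 91.8
finger_force: 0.0
```

Run:
```python
from h import *
im,m,o=look('w10',['red','amber'],109)
s=bot.capture('scene')
b=np.vstack([im[:,:,::-1][20:200,100:420],cv2.resize(s[180:310,170:330,::-1],(320,260))]); cv2.imwrite('pics/c10.png',cv2.resize(b,None,fx=1.3,fy=1.3))
```

```text
tcp [556.5  80.3 192.6] [ 3.1412e+00 -1.1000e-03  3.6340e-01] t 22.35 w 91.8
red [261.7 102.1] [222  87  70  53 359] [634.5 102.9]
amber [252.9 115.8] [ 206   66   96   99 6898] [622.4 105.6]
```

View pics/c10.png

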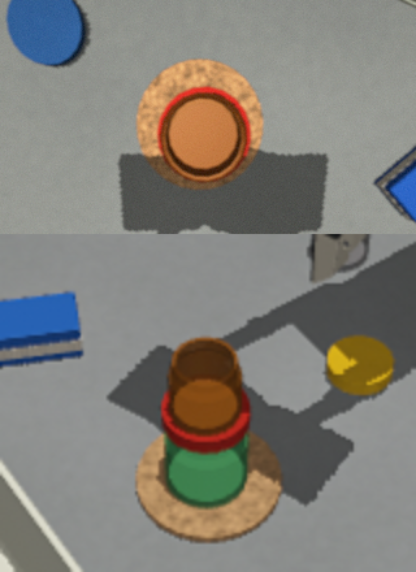

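The amber jar stands upright and centred on the red lid (crop (203,133) and (206,390)). Next is the yellow lid.

{"api": "carry_out", "payload": {
  "plan": [
    {"tx":-40,"ty":-5,"tz":0,"rx":0,"ry":0,"rz":0},
    {"tx":-40,"ty":-5,"tz":-10,"rx":0,"ry":0,"rz":0},
    {"tx":-40,"ty":-4,"tz":-20,"rx":0,"ry":0,"rz":0},
    {"tx":-38,"ty":-4,"tz":-20,"rx":0,"ry":0,"rz":0},
    {"tx":0,"ty":0,"tz":0,"rx":0,"ry":0,"rz":0},
    {"tx":0,"ty":0,"tz":0,"rx":0,"ry":0,"rz":0},
    {"tx":0,"ty":0,"tz":0,"rx":0,"ry":0,"rz":0}
  ],
  "gripper": 0
}}

```text
time: 23.15
tool_pos: [400.7, 62.4, 142.8]
tcp_rot: [3.14, -0.003, 0.364]
contact_force: [0.0, 0.4, -0.9]
grip_width: 91.6
finger_force: 0.0
```

Run:
```python
from h import *
im,m,o=look('w11',['yellow'],19)
```

```text
tcp [400.7  62.4 142.8] [ 3.1404e+00 -2.7000e-03  3.6390e-01] t 23.15 w 91.6
yellow [251.9 127.7] [ 224   99   57   58 2555] [454.3  84. ]
```

{"api": "carry_out", "payload": {
  "plan": [
    {"tx":28,"ty":11,"tz":0,"rx":0,"ry":0,"rz":0},
    {"tx":26,"ty":10.5,"tz":0,"rx":0,"ry":0,"rz":0},
    {"tx":0,"ty":0,"tz":-40,"rx":0,"ry":0,"rz":0},
    {"tx":0,"ty":0,"tz":-40,"rx":0,"ry":0,"rz":0},
    {"tx":0,"ty":0,"tz":-20,"rx":0,"ry":0,"rz":0},
    {"tx":0,"ty":0,"tz":-10,"rx":0,"ry":0,"rz":0},
    {"tx":0,"ty":0,"tz":0,"rx":0,"ry":0,"rz":0},
    {"tx":0,"ty":0,"tz":0,"rx":0,"ry":0,"rz":0},
    {"tx":0,"ty":0,"tz":0,"rx":0,"ry":0,"rz":0}
  ],
  "gripper": 0
}}

```text
time: 24.1
tool_pos: [453.6, 83.9, 33.2]
tcp_rot: [3.141, -0.003, 0.364]
contact_force: [0.3, 0.2, 0.5]
grip_width: 92.1
finger_force: 0.0
```

{"api": "carry_out", "payload": {
  "plan": [
    {"tx":0.5,"ty":0,"tz":-16,"rx":0,"ry":0,"rz":0},
    {"tx":0,"ty":0,"tz":-11,"rx":0,"ry":0,"rz":0},
    {"tx":0,"ty":0,"tz":0,"rx":0,"ry":0,"rz":0},
    {"tx":0,"ty":0,"tz":0,"rx":0,"ry":0,"rz":0}
  ],
  "gripper": 0
}}

```text
time: 24.5
tool_pos: [453.0, 83.9, 5.3]
tcp_rot: [3.141, -0.0, 0.364]
contact_force: [0.8, 0.3, 1.0]
grip_width: 91.7
finger_force: 0.0
```

{"api": "carry_out", "payload": {
  "plan": [
    {"tx":0,"ty":0,"tz":0,"rx":0,"ry":0,"rz":0},
    {"tx":0,"ty":0,"tz":0,"rx":0,"ry":0,"rz":0},
    {"tx":0,"ty":0,"tz":0,"rx":0,"ry":0,"rz":0},
    {"tx":0,"ty":0,"tz":0,"rx":0,"ry":0,"rz":0},
    {"tx":0,"ty":0,"tz":0,"rx":0,"ry":0,"rz":0},
    {"tx":0,"ty":0,"tz":0,"rx":0,"ry":0,"rz":0},
    {"tx":0,"ty":0,"tz":0,"rx":0,"ry":0,"rz":0},
    {"tx":0,"ty":0,"tz":0,"rx":0,"ry":0,"rz":0},
    {"tx":0,"ty":0,"tz":0,"rx":0,"ry":0,"rz":0},
    {"tx":0,"ty":0,"tz":0,"rx":0,"ry":0,"rz":0},
    {"tx":0,"ty":0,"tz":0,"rx":0,"ry":0,"rz":0}
  ],
  "gripper": 1
}}

```text
time: 25.6
tool_pos: [452.9, 83.8, 5.1]
tcp_rot: [3.141, -0.0, 0.364]
contact_force: [0.3, 0.0, 1.3]
grip_width: 52.0
finger_force: 30.0
```

{"api": "carry_out", "payload": {
  "plan": [
    {"tx":0,"ty":0,"tz":15,"rx":0,"ry":0,"rz":0},
    {"tx":0,"ty":0,"tz":35,"rx":0,"ry":0,"rz":0},
    {"tx":0,"ty":0,"tz":40,"rx":0,"ry":0,"rz":0},
    {"tx":0,"ty":0,"tz":40,"rx":0,"ry":0,"rz":0},
    {"tx":0,"ty":0,"tz":40,"rx":0,"ry":0,"rz":0},
    {"tx":0,"ty":0,"tz":20,"rx":0,"ry":0,"rz":0},
    {"tx":25,"ty":-1,"tz":0,"rx":0,"ry":0,"rz":0},
    {"tx":30,"ty":-1,"tz":0,"rx":0,"ry":0,"rz":0},
    {"tx":30,"ty":-1,"tz":0,"rx":0,"ry":0,"rz":0},
    {"tx":18,"ty":-1,"tz":0,"rx":0,"ry":0,"rz":0},
    {"tx":0,"ty":0,"tz":0,"rx":0,"ry":0,"rz":0},
    {"tx":0,"ty":0,"tz":0,"rx":0,"ry":0,"rz":0}
  ],
  "gripper": 1
}}

```text
time: 26.8
tool_pos: [555.0, 79.9, 194.3]
tcp_rot: [-3.141, 0.002, 0.364]
contact_force: [-0.6, 0.0, -0.9]
grip_width: 52.2
finger_force: 30.0
```

Run:
```python
from h import *
im,m,o=look('w12',['yellow'],84); t=o['tool_pos']
for z in (88,134): print(proj([616.5,100.2,z],m))
print(proj([t[0],t[1],t[2]+15],m))
```

```text
tcp [555.   79.9 194.3] [-3.1409e+00  1.9000e-03  3.6370e-01] t 26.8 w 52.2
yellow [252.8 246.3] [ 205  206   97   74 5958] [499.4  59.1]
yellow [396.1 336.6] [347 330 101  14 613] [ 450.3 -133.7]
[256.6511802  121.01925897]
[257.36156649 125.94815756]
[253.3984759  258.68876766]
```

View pics/w12.png

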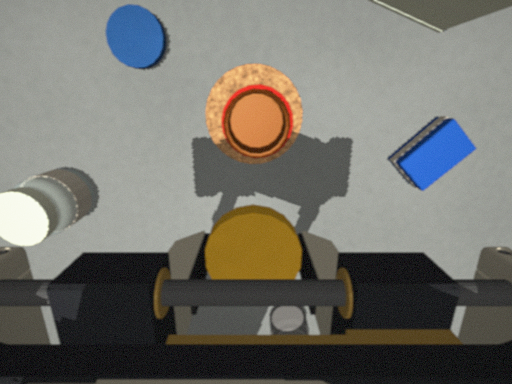

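Jar floor disc at (257,120), as predicted for (616.7,100). The yellow lid is held level, columns 205–301, top edge at row 206.

Run:
```python
from h import *
m=bot.camera_model('wrist'); t=bot.get_obs()['tool_pos']; a=.364
im=cv2.imread('pics/w12.png')[:,:,::-1].copy()
print('tcp',t.round(1),'lid',ray((253.3,206),m,t[2]+15)-27*np.array([np.cos(a),np.sin(a)]))
h=cv2.cvtColor(im,cv2.COLOR_RGB2HSV); g=cv2.inRange(h,(5,80,150),(16,255,255)); g[:, :225]=0;g[:,290:]=0;g[:88]=0;g[160:]=0
g=cv2.morphologyEx(g,cv2.MORPH_OPEN,np.ones((3,3),np.uint8));c=max(cv2.findContours(g,0,2)[0],key=cv2.contourArea);e=cv2.fitEllipse(cv2.convexHull(c));print(e,ray(e[0],m,87))
r=blobs(im,'red',30)
for ce,st,_ in r[:2]: print(st,ray((st[0]+st[2]/2,st[1]+st[3]/2),m,84))
```

```text
tcp [554.8  80.  194.5] lid [558.42537953  81.42232594]
((256.0326843261719, 119.95201110839844), (52.26911544799805, 53.82414245605469), 6.965464115142822) [616.81133222 101.06426366]
[222  85  70  58 354] [621.66918525 101.99406219]
```

{"api": "carry_out", "payload": {
  "plan": [
    {"tx":22,"ty":7,"tz":0,"rx":0,"ry":0,"rz":0},
    {"tx":25,"ty":8,"tz":0,"rx":0,"ry":0,"rz":0},
    {"tx":12,"ty":5,"tz":0,"rx":0,"ry":0,"rz":0},
    {"tx":0,"ty":0,"tz":-20,"rx":0,"ry":0,"rz":0},
    {"tx":0,"ty":0,"tz":-20,"rx":0,"ry":0,"rz":0},
    {"tx":0,"ty":0,"tz":-10,"rx":0,"ry":0,"rz":0},
    {"tx":0,"ty":0,"tz":-6,"rx":0,"ry":0,"rz":0},
    {"tx":0,"ty":0,"tz":-4,"rx":0,"ry":0,"rz":0},
    {"tx":0,"ty":0,"tz":0,"rx":0,"ry":0,"rz":0},
    {"tx":0,"ty":0,"tz":0,"rx":0,"ry":0,"rz":0}
  ],
  "gripper": 1
}}

```text
time: 27.85
tool_pos: [615.2, 99.8, 135.8]
tcp_rot: [3.141, -0.001, 0.364]
contact_force: [-0.2, -0.7, -0.3]
grip_width: 52.3
finger_force: 30.0
```

{"api": "carry_out", "payload": {
  "plan": [
    {"tx":0,"ty":0,"tz":-1,"rx":0,"ry":0,"rz":0},
    {"tx":0,"ty":0,"tz":0,"rx":0,"ry":0,"rz":0}
  ],
  "gripper": 1
}}

```text
time: 28.05
tool_pos: [615.0, 99.8, 134.4]
tcp_rot: [3.141, -0.001, 0.364]
contact_force: [0.4, -0.3, -1.0]
grip_width: 52.5
finger_force: 30.0
```

{"api": "carry_out", "payload": {
  "plan": [
    {"tx":0,"ty":0,"tz":-1,"rx":0,"ry":0,"rz":0},
    {"tx":0,"ty":0,"tz":0,"rx":0,"ry":0,"rz":0}
  ],
  "gripper": 1
}}

```text
time: 28.25
tool_pos: [614.9, 99.8, 133.1]
tcp_rot: [3.141, -0.0, 0.364]
contact_force: [0.5, -0.3, -1.3]
grip_width: 52.3
finger_force: 30.0
```

{"api": "carry_out", "payload": {
  "plan": [
    {"tx":0,"ty":0,"tz":-0.7,"rx":0,"ry":0,"rz":0},
    {"tx":0,"ty":0,"tz":0,"rx":0,"ry":0,"rz":0}
  ],
  "gripper": 1
}}

```text
time: 28.45
tool_pos: [615.0, 99.9, 133.1]
tcp_rot: [3.141, -0.001, 0.364]
contact_force: [-1.7, -0.7, 4.7]
grip_width: 52.2
finger_force: 30.0
```

Contact is made at the expected height, so I release and back off.

{"api": "carry_out", "payload": {
  "plan": [
    {"tx":0,"ty":0,"tz":0,"rx":0,"ry":0,"rz":0},
    {"tx":0,"ty":0,"tz":0,"rx":0,"ry":0,"rz":0},
    {"tx":0,"ty":0,"tz":0,"rx":0,"ry":0,"rz":0},
    {"tx":0,"ty":0,"tz":0,"rx":0,"ry":0,"rz":0},
    {"tx":0,"ty":0,"tz":0,"rx":0,"ry":0,"rz":0},
    {"tx":0,"ty":0,"tz":0,"rx":0,"ry":0,"rz":0},
    {"tx":0,"ty":0,"tz":0,"rx":0,"ry":0,"rz":0},
    {"tx":0,"ty":0,"tz":0,"rx":0,"ry":0,"rz":0}
  ],
  "gripper": 0
}}

```text
time: 29.25
tool_pos: [614.8, 99.9, 132.3]
tcp_rot: [3.141, 0.0, 0.364]
contact_force: [0.7, 0.2, 0.4]
grip_width: 92.1
finger_force: 0.0
```

{"api": "carry_out", "payload": {
  "plan": [
    {"tx":0,"ty":0,"tz":20,"rx":0,"ry":0,"rz":0},
    {"tx":0,"ty":0,"tz":40,"rx":0,"ry":0,"rz":0},
    {"tx":0,"ty":0,"tz":20,"rx":0,"ry":0,"rz":0},
    {"tx":-30,"ty":-10,"tz":0,"rx":0,"ry":0,"rz":0},
    {"tx":-30,"ty":-10,"tz":0,"rx":0,"ry":0,"rz":0},
    {"tx":0,"ty":0,"tz":0,"rx":0,"ry":0,"rz":0},
    {"tx":0,"ty":0,"tz":0,"rx":0,"ry":0,"rz":0},
    {"tx":0,"ty":0,"tz":0,"rx":0,"ry":0,"rz":0}
  ],
  "gripper": 0
}}

```text
time: 30.05
tool_pos: [555.9, 80.0, 212.6]
tcp_rot: [3.141, -0.001, 0.364]
contact_force: [-0.9, -0.2, -0.5]
grip_width: 91.7
finger_force: 0.0
```

Run:
```python
from h import *
im,m,o=look('w13',['yellow'],148)
s=bot.capture('scene')
b=np.vstack([im[:,:,::-1][20:200,100:420],cv2.resize(s[180:310,170:330,::-1],(320,260))]); cv2.imwrite('pics/c13.png',cv2.resize(b,None,fx=1.3,fy=1.3))
```

```text
tcp [555.9  80.  212.6] [ 3.1411e+00 -1.4000e-03  3.6380e-01] t 30.05 w 91.7
yellow [256.2 126.7] [ 220   90   73   74 4144] [616.4 100.7]
```

View pics/c13.png

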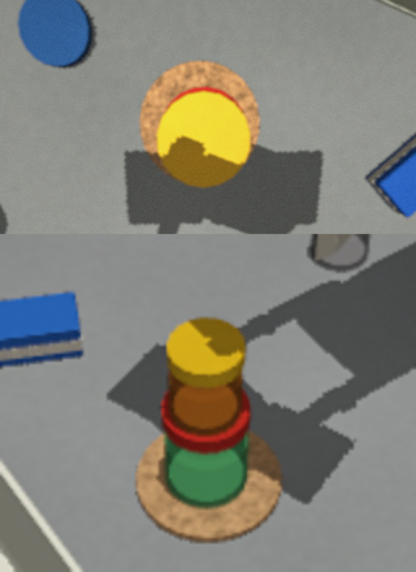

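The full stack is upright, with the yellow lid flush (crop (204,138) and (206,350), world (616.4,100.7)) and the gripper clear. I'm handing the job in.

```bash
python3 -c "
from plant import bot
print(bot.close_job())"
```

```text
the job is handed in; nothing more can be done
None
```

I built the stack on the cork mat in the set order (green jar, red lid, amber jar, yellow lid) and handed it in at about 30 s; the last pictures show it upright with both lids flush and the gripper clear, but no verdict came back.

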